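Scrape hardened filler out of the tilting tray

ROBOT

A 6-joint arm with a two-finger parallel gripper is mounted at the origin on the work surface. World frame = base frame: x ahead of the robot, y to its left, z up, the work surface at z = 0. Lengths are in m, angles in degrees, forces in N, time in s.
With the tool pointing down it reaches from about 0.4 to 0.825 m from the base axis. Payload 7 kg.
Tool frame: the origin (TCP) lies midway between the tips of the shut fingers; the grasp point (between the pads) lies 19 mm behind it; z points along the fingers, y is the direction in which the jaws open and shut (so a half turn about z gives the same grasp; the last joint's range is limited). The gripper opens to 88 mm and grips with 3 to 60 N. Pads are 19 mm wide; open, the fingers measure 130 mm over their backs; the gripper's body (78 mm by 193 mm) begins 47 mm behind the grasp point.
Start: joints at [81.824, 20.546, 0.682, 0, -70.136, -16.507], TCP at [0.282, 0.613, 0.227] pointing down, gripper open.
Joint ranges: [-176.03, 176.03], [-82.01, 121.73], [-58.28, 71.71], [-173.87, 95.51], [-174.79, -0.11], [-173.66, 173.66]. Speed limits (degrees/s): [136.94, 136.94, 172.46, 180, 180, 180].

INTERFACE

Orientations are given as a 3x3 rotation matrix whose columns are the frame's x, y, z axes.
In Python, from rig import robot gives the robot as it stands. Calls block until the motion is done:
- robot.goto(position, orientation): joint-space move of the TCP to a pose.
- robot.servo_line(position, ori=None, speed=0.15): straight line of the TCP; ori=None keeps the orientation; speed is the mean speed in m/s.
- robot.movej(angles): joint-space move.
- robot.move_gripper(opening): opening from 0.0 (shut) to 1.0 (fully open); the grip force is fixed at half the most; returns when the fingers have stopped.
- robot.dwell(seconds).
- robot.ik(position, orientation): joint angles nearest the present ones, or None.
- robot.grab_frame(name): name is "scene" or "top" or "wrist"; returns (picture, depth): 420x560x3 uint8, red, green, blue; 420x560 float32, m along the optical axis (not along the pixel's ray), 0 where there is no reading.
- robot.camera_info(name): a dict with "vfov" (degrees; the focal length in pixels is half the picture's height over the tangent of half this angle, whatever the lens; pixels are square), "cx", "cy" (the principal point, pixels), "view" (4x4, takes a point from world to camera coordinates); the wrist camera has in their place "T_tool_cam" (4x4, takes a point from camera to tool coordinates, whose origin is the TCP and whose axes are the flange's). Camera axes: x right, y down, z forward; pixel columns grow to the right and rows downward; lengths in m; the calibration is good to about 2 mm. A picture is of the moment at which its call begins: read the wrist's pose just before it. camera_info takes no time and is no camera call.
A pose or a line that the arm cannot do raises robot.Unreachable and nothing moves.
- robot.job_done(): hands the job in, once; it reports no verdict.
Readings, each from a call of its own:
- robot.read_t(): time.
- robot.read_qpos(): joint angles.
- robot.read_qvel(): joint speeds.
- robot.read_effort(): joint torques, N m.
- robot.read_position(): TCP position.
- robot.read_tcp_rot(): TCP orientation.
- robot.read_force(): force on the tool from outside, world axes, zero at the start.
- robot.read_ft_torque(): the same for the moment, N m.
- robot.read_grip_width(): opening from 0.0 (shut) to 1.0 (fully open).
Only numpy, scipy, OpenCV 4.12 (cv2) and the standard library are available. Lean on these libraries where they do the work, as an engineer would, in place of code of your own. Each camera call takes 0.05 s, during which the arm holds its last target. There are 200 camera calls.

TASK

Tip the filler tray up by its wooden handle until it meets its stop; it stays there by itself. Then take the wide spatula out of the sloping rack and, with its edge on the tray's floor, scrape all four hardened dabs of filler down over the open lip into the waste pot below, without touching the dabs with the fingers or dropping any beside the pot. Finally put the spatula back into its slot, blade down and fully home, leave the tray tipped up and the pot standing where it is, and do not disturb the tin or the glue bottle.

Things in the scene. Friction and masses are not known exactly. Their poses are not given: they have to be found in the camera images.
- tray (a joint): tilt of the steel tray about its pivot, rad: 0 = level (at the start), 0.61 = fully tipped against its stop (35 degrees), handle end up, lip end down. The pivot is clamped stiff: lifting takes about 10 N at the handle, the tray stays wherever it is left, and a push of over about 10 N square on its floor far behind the pivot lowers it.
- stand: fixed stand of the tray; origin on the bench at the centre of its 260 x 190 x 12 mm base, z up, x from the pot end to the handle end, y along the pivot. Two 12 mm plywood cheeks (y = +-67 mm, 137 mm high, 44 mm long) carry the pivot: axis parallel to y at x = 20, z = 125 mm. The waste pot stands on the base at its -x end.
- tray_floor (a point): point of the tray floor's upper face on the pivot axis, midway between the side walls; turns with the tray: x along the floor to the handle, z square off the floor, y along the pivot. The folded steel tray is 104 mm wide inside; its floor runs from the open lip at x = -45 mm to the rear wall at x = 105 mm. Side and rear walls 28 mm high, 3 mm thick; floor 3 mm thick; no wall at the lip.
- tray_lip (a point): middle of the tray's open front lip, on the floor's upper face, 45 mm from the pivot; axes as tray_floor. Fully tipped, it is 99 mm above the bench, 12 mm above the pot's rim.
- tray_handle (a point): middle of the handle's grip, 160 mm from the pivot along x, 16 mm above the floor's plane; turns with the tray, axes as tray_floor. The wooden handle is a bar 24 mm wide (y), 14 mm thick (z), from 52 mm before this point (the tray's rear wall) to 38 mm beyond it along x; 141 mm above the bench when level. Grip it across its width, from above.
- pot: round white plastic waste pot, open at the top, 144 mm across the rim, 128 mm across the foot, 75 mm high, wall 3 mm, inner floor 4 mm up, 140 g, loose; origin at the centre of its underside, standing on the stand's base (12 mm above the bench) under the tray's lip.
- dab1_mid (a point): centre, half-way up, of a loose hard tan dab of dried filler: a low dome 30 mm across, 11 mm high, 12 g. Four dabs lie on the tray's floor and cling to it: they do not slide off even when it is fully tipped, but a spatula edge shifts each with less than 1 N.
- dab2_mid (a point): centre of another dab like dab1, 28 mm across and 12 mm high
- dab3_mid (a point): centre of another dab like dab1, 28 mm across and 10 mm high
- dab4_mid (a point): centre of another dab like dab1, 30 mm across and 12 mm high
- spatula_grip (a point): centre of the spatula's black grip bar, 18 mm thick (x), 92 mm wide (y), 45 mm high (z); take it across the 18 mm. z points from blade to grip top. The steel blade, 2 mm thick, 90 mm wide, 65 mm long, runs from the grip's lower face along -z to its straight edge, parallel to y. Front and back are alike. 130 g.
- spatula_edge (a point): middle of the blade's edge, 87.5 mm from the grip's centre along the spatula's -z
- rack: fixed MDF rack for the spatula; origin on the bench, z up. A board 100 x 150 x 18 mm slopes 25 degrees, its upper face looking to the rack's -x side, its middle 108 mm up. A slot 9 x 98 mm (long way along y) passes square through its middle: its axis leans 25 degrees, top towards -x. The spatula hangs in it blade down, grip on the board. Side cheeks at y = +-81 mm, below 131 mm.
- rack_home (a point): where the centre of the grip (spatula_grip) is when the spatula is fully home in the rack; axes as the rack
- rack_foot (a point): where the middle of the edge (spatula_edge) is when the spatula is fully home; rack_home minus rack_foot is the slot's axis (87.5 mm)
- tin: bystander: filler tin, 84 mm across, 85 mm high, loose; origin at the centre of its underside
- glue: bystander: white glue bottle, 56 mm across, 140 mm high, loose; origin at the centre of its underside

How it is judged (in metres and radians):
On the way, in this order (a step that is already met when the one before it is completed fails the run):
1. the tray is tipped up to its stop (tilt over 0.55 rad), all four dabs still on it (value of joint tray above 0.55 rad and z of dab1_mid in the frame of tray_floor between 0 and 0.025 m and x of each of dab1_mid, dab2_mid, dab3_mid, dab4_mid in the frame of tray_floor above -0.045 m and z of dab2_mid in the frame of tray_floor between 0 and 0.025 m and z of dab3_mid in the frame of tray_floor between 0 and 0.025 m and z of dab4_mid in the frame of tray_floor between 0 and 0.025 m), for 0.2 s.
2. the spatula's edge is on the tipped tray's floor (within 8 mm of it) (value of joint tray above 0.45 rad and z of spatula_edge in the frame of tray_floor between -0.006 and 0.008 m and x of spatula_edge in the frame of tray_floor between -0.045 and 0.105 m and y of spatula_edge in the frame of tray_floor between -0.05 and 0.05 m), for 0.1 s.
3. all four dabs are in the pot (horizontal distance between each of dab1_mid, dab2_mid, dab3_mid, dab4_mid and pot below 0.066 m and z of dab1_mid in the frame of pot between 0 and 0.062 m and z of dab2_mid in the frame of pot between 0 and 0.062 m and z of dab3_mid in the frame of pot between 0 and 0.062 m and z of dab4_mid in the frame of pot between 0 and 0.062 m), for 0.2 s.
At the end, for the whole second after the job is handed in: All four dabs lie in the pot, which stands upright within 30 mm of where it stood; the tray is still tipped up (over 0.45 rad); the spatula is fully home in the rack, its grip's centre within 8 mm of rack_home and its edge within 14 mm of rack_foot (all of step 3 and value of joint tray above 0.45 rad and distance between spatula_grip and rack_home below 0.008 m and distance between spatula_edge and rack_foot below 0.014 m and angle between pot's own z axis and vertical below 0.1 rad and distance of pot from where it was at the start of the episode below 0.03 m); the robot touches nothing.
It fails at once if the fingers or the arm touch a dab (contact force between any of the arm, the fingers and dab1 above 0.3 N or contact force between any of the arm, the fingers and dab2 above 0.3 N or contact force between any of the arm, the fingers and dab3 above 0.3 N or contact force between any of the arm, the fingers and dab4 above 0.3 N).
It fails at once if a dab falls beside the pot ((height (world z) of dab1_mid below 0.08 m and horizontal distance between dab1_mid and pot above 0.075 m) or (height (world z) of dab2_mid below 0.08 m and horizontal distance between dab2_mid and pot above 0.075 m) or (height (world z) of dab3_mid below 0.08 m and horizontal distance between dab3_mid and pot above 0.075 m) or (height (world z) of dab4_mid below 0.08 m and horizontal distance between dab4_mid and pot above 0.075 m)).
It fails at once if the tin or the glue bottle is shifted by more than 20 mm or tipped (distance of any of tin, glue from where it was at the start of the episode above 0.02 m or angle between any of tin, glue's own z axis and vertical above 0.2 rad).
It fails at once if the pot is knocked over (angle between pot's own z axis and vertical above 0.5 rad).
It also fails if it takes over 70 s, if anything falls off the work surface, if the arm or the gripper's body presses on something with over 40 N, if the wrist force passes 120 N, or if a joint passes its speed limit or range.

## Working session

There is one attempt and no reset: what is moved stays moved. The work goes in short steps, each a Python script; the robot and the scene stay as the last script left them, time stands still between calls to the robot, and variables do not carry over. Pictures are saved under pics/ and viewed, about 8 in all and at most 12, crops included, and the job is handed in when it is done.

```bash
mkdir -p pics; ls
cat > h.py <<'E'
import numpy as np, cv2
from rig import robot
def cam(n):
    rgb,d=robot.grab_frame(n); return rgb,d,robot.camera_info(n)
def pts(d,ci,view=None):
    f=210/np.tan(np.radians(ci["vfov"]/2))
    v,u=np.mgrid[0:d.shape[0],0:d.shape[1]]
    P=np.stack([(u-ci["cx"])*d/f,(v-ci["cy"])*d/f,d],-1)
    T=np.linalg.inv(ci["view"]) if view is None else view
    return P@T[:3,:3].T+T[:3,3]
E
python3 - <<'E'
from h import *
for n in ("top","scene"):
    r,d,ci=cam(n); print(n,ci); np.savez(f"{n}0.npz",r=r,d=d,P=pts(d,ci))
    cv2.imwrite(f"pics/{n}0.png",cv2.resize(r[:,:,::-1],(784,588),interpolation=cv2.INTER_CUBIC))
print(robot.read_t(),robot.read_tcp_rot())
E
```

```text
pics
top {'vfov': 43.43898980518047, 'cx': 293.512236660929, 'cy': 214.06566748897166, 'view': array([[-9.60511706e-03, -9.99953535e-01, -8.18312278e-04,
        -5.42735122e-03],
       [-9.86494572e-01,  9.60964608e-03, -1.63511818e-01,
         5.94450678e-01],
       [ 1.63512084e-01, -7.63289531e-04, -9.86541036e-01,
         1.21617883e+00],
       [ 0.00000000e+00,  0.00000000e+00,  0.00000000e+00,
         1.00000000e+00]])}
scene {'vfov': 54.28121110794726, 'cx': 274.25582821737925, 'cy': 212.30573806409254, 'view': array([[ 0.88525595,  0.46510177, -0.00149663, -0.52347272],
       [ 0.33605217, -0.64184615, -0.68927677, -0.11524087],
       [-0.32154445,  0.60968342, -0.72449658,  1.34583023],
       [ 0.        ,  0.        ,  0.        ,  1.        ]])}
0.1 [[ 9.08587694e-01 -4.17693842e-01 -5.05639126e-04]
 [-4.17694132e-01 -9.08586657e-01 -1.37813869e-03]
 [ 1.16223083e-04  1.46336235e-03 -9.99998923e-01]]
```

View pics/top0.png

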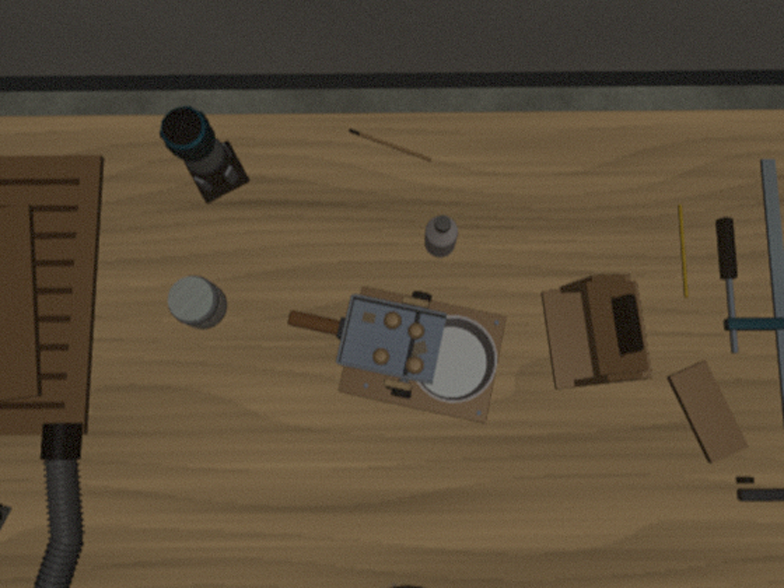

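View pics/scene0.png

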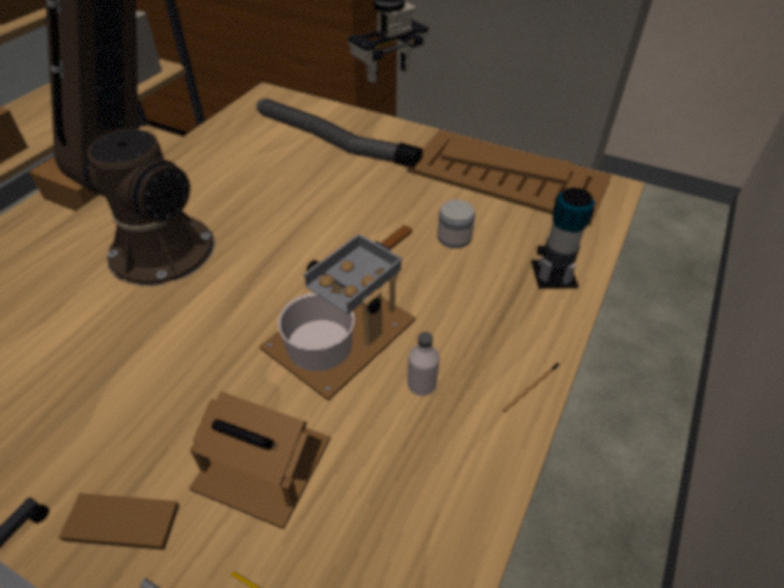

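Run:
```python
from h import *
np.set_printoptions(precision=4,suppress=True)
z=np.load("top0.npz");P=z['P'];r=z['r']
ci=robot.camera_info("top")
def med(u,v,k=1):
    u=int(round(u/1.4));v=int(round(v/1.4));return np.nanmedian(P[v-k:v+k+1,u-k:u+k+1].reshape(-1,3),0)
for n,l in dict(table=[(300,450)],base=[(364,295),(500,322),(482,412),(346,385),(495,410)],handle=[(296,319),(315,323),(333,327)],floor=[(365,345),(400,330),(395,345),(430,345)],dabs=[(393,320),(416,330),(381,356),(414,366)],spots=[(368,317),(420,348)],potfloor=[(460,360),(470,350)],potrim=[(495,360),(455,401),(455,318)],rackbase=[(570,340),(555,300),(565,380)],board=[(595,300),(600,330),(605,370),(625,285),(632,370)],grip=[(620,300),(627,323),(633,347)],tin=[(195,298)],glue=[(441,224)]).items():
    print(n,*[med(*p) for p in l])
# zoom crops
a=cv2.resize(np.hstack([r[195:305,195:365],np.zeros((110,5,3),np.uint8),r[190:300,380:475]])[:,:,::-1],None,fx=2.9,fy=2.9,interpolation=cv2.INTER_CUBIC)
a=np.clip(a.astype(float)*1.5,0,255).astype(np.uint8)
cv2.imwrite("pics/crop1.png",a);print(a.shape)
```

```text
table [0.3428 0.1826 0.0016]
base [0.6081 0.0688 0.0167] [ 0.559  -0.1666  0.0132] [ 0.404  -0.1308  0.0139] [0.4517 0.1029 0.0141] [ 0.4064 -0.1568  0.0005]
handle [0.5485 0.1709 0.1491] [0.5417 0.1397 0.1483] [0.5348 0.1109 0.1502]
floor [0.5102 0.062  0.1253] [0.532  0.0062 0.1261] [0.5093 0.0152 0.1257] [ 0.5092 -0.0404  0.126 ]
dabs [0.5463 0.017  0.1372] [ 0.5303 -0.0184  0.1378] [0.4913 0.0372 0.1344] [ 0.475  -0.0156  0.137 ]
spots [0.5551 0.0576 0.1259] [ 0.5023 -0.0248  0.1267]
potfloor [ 0.4932 -0.0964  0.0166] [ 0.5099 -0.1135  0.0177]
potrim [ 0.489  -0.149   0.0864] [ 0.4215 -0.0813  0.0835] [ 0.5568 -0.0839  0.0849]
rackbase [ 0.5254 -0.2883  0.0124] [ 0.5981 -0.264   0.0132] [ 0.4579 -0.2778  0.0118]
board [ 0.5791 -0.3068  0.1251] [ 0.529  -0.3137  0.1242] [ 0.4665 -0.3168  0.1248] [ 0.6063 -0.3638  0.097 ] [ 0.4676 -0.3656  0.1026]
grip [ 0.5767 -0.3444  0.1375] [ 0.5372 -0.3519  0.1439] [ 0.4993 -0.356   0.1482]
tin [0.5945 0.3486 0.0862]
glue [ 0.7022 -0.061   0.1424]
(319, 783, 3)
```

View pics/crop1.png

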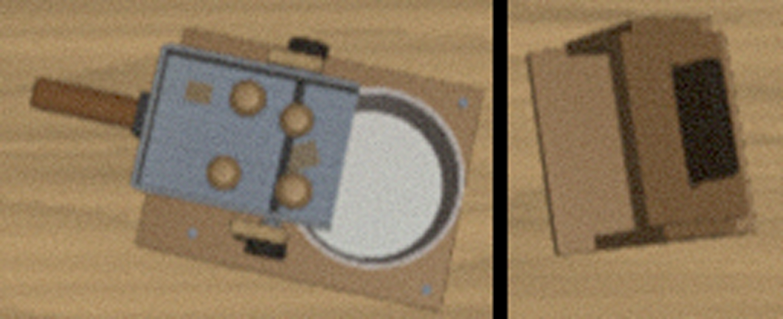

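Run:
```python
from h import *
np.set_printoptions(precision=4,suppress=True)
R=np.array([[0,1,0],[1,0,0],[0,0,-1.]])
ci=robot.camera_info("wrist");print(ci)
T=ci["T_tool_cam"]
fw=None
for n,p in dict(tray=[.51,.02,.46],rack=[.535,-.33,.42]).items():
    # put camera over p: shift tcp by the camera offset
    best=None
    for s in (1,-1):
        Rr=R.copy(); Rr[:,:2]*=s
        c=np.array(p)-Rr@T[:3,3]*[1,1,0]
        q=robot.ik(c,Rr)
        if q is not None:
            m=np.abs(np.array(q)-robot.read_qpos()).max()
            if best is None or m<best[0]: best=(m,c,Rr,q)
    print(best)
    robot.goto(best[1],best[2]); robot.dwell(.3)
    W=np.eye(4);W[:3,:3]=robot.read_tcp_rot();W[:3,3]=robot.read_position()
    r,d=robot.grab_frame("wrist"); np.savez(f"w_{n}.npz",r=r,d=d,P=pts(d,ci,W@T),W=W)
    cv2.imwrite(f"pics/w_{n}.png",np.clip(r[:,:,::-1]*1.5,0,255).astype(np.uint8))
print(robot.read_t())
```

```text
{'vfov': 65.7183997229999, 'cx': 277.5670320150133, 'cy': 211.82909765170356, 'T_tool_cam': array([[ 0.    , -0.9526, -0.3044,  0.0824],
       [ 1.    ,  0.0001, -0.0003, -0.0009],
       [ 0.0004, -0.3044,  0.9526, -0.1597],
       [ 0.    ,  0.    ,  0.    ,  1.    ]])}
(np.float64(48.77720761171671), array([0.5091, 0.1024, 0.46  ]), array([[-0., -1.,  0.],
       [-1., -0.,  0.],
       [-0., -0., -1.]]), array([ 33.0466,   1.9578,   6.6585,   0.    , -94.7007, -33.0466]))
(np.float64(38.93090318835509), array([ 0.5341, -0.2476,  0.42  ]), array([[-0., -1.,  0.],
       [-1., -0.,  0.],
       [-0., -0., -1.]]), array([ -5.8577,   8.895 ,   9.4977,   0.    , -90.6027,   5.8577]))
4.2917
```

View pics/w_tray.png

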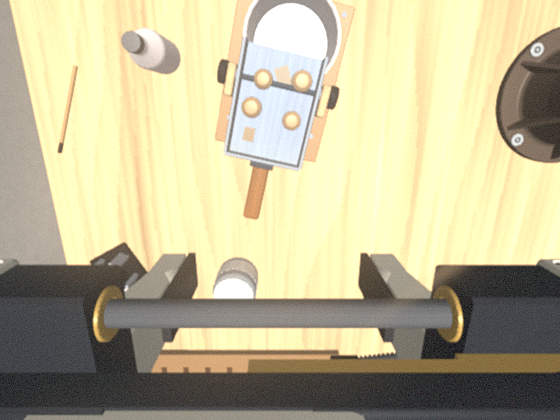

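View pics/w_rack.png

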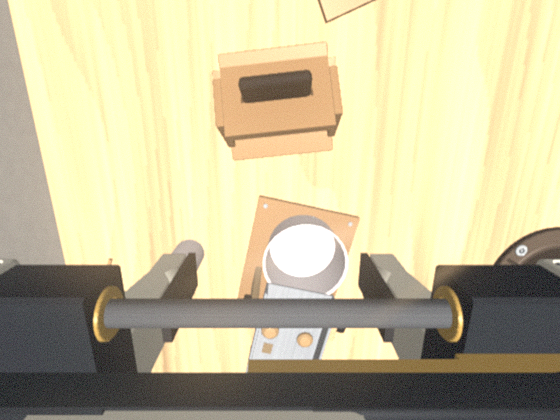

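Run:
```python
from h import *
np.set_printoptions(precision=4,suppress=True)
from scipy.optimize import least_squares
def circ(p):
    s=least_squares(lambda a:np.hypot(p[:,0]-a[0],p[:,1]-a[1])-a[2],[*p.mean(0)[:2],.07],loss='soft_l1',f_scale=.002);return s.x
for src in ("w_tray","top0"):
    z=np.load(src+".npz");P=z['P'];r=z['r'].astype(int)
    X,Y,Z=P[...,0],P[...,1],P[...,2]; m=(z['d']>0)&(X>.38)&(X<.66)&(Y<.21)&(Y>-.19)
    if src=="w_tray": m[250:]=0
    h=P[m&(Z>.138)&(Z<.16)&(r[...,0]>r[...,2]*1.4)&(Y>.095)]
    c,sz,a=cv2.minAreaRect((h[:,:2]*1000).astype(np.float32)); print(src,"handle",len(h),c,sz,a,np.median(h[:,2]))
    e=np.linalg.eigh(np.cov(h[:,:2].T))[1][:,1]; print(" handle dir deg",np.degrees(np.arctan2(e[1],e[0]))%180,"mean",h.mean(0))
    fl=m&(Z>.115)&(Z<.133)&(r[...,2]>r[...,0]*.95)&(Y<.11)&(Y>-.07)
    k=cv2.morphologyEx(fl.astype(np.uint8),cv2.MORPH_OPEN,np.ones((3,3)))
    f=P[k>0]; c,sz,a=cv2.minAreaRect((f[:,:2]*1000).astype(np.float32)); print(" floor",len(f),c,sz,a,np.median(f[:,2]))
    A=np.c_[f[:,:2],np.ones(len(f))];print(" plane",np.linalg.lstsq(A,f[:,2],rcond=None)[0])
    p=P[m&(Z>.08)&(Z<.0905)&(Y<-.03)&(Y>-.17)&(r.min(-1)>.0)]; 
    cc=circ(p[np.hypot(p[:,0]-.489,p[:,1]+.0825)<.085]); print(" pot rim",cc,len(p))
    db=m&(Z>.13)&(Z<.14)&(r[...,0]>r[...,2]*1.25)&(Y<.085)&(Y>-.07)
    n,l,s,ct=cv2.connectedComponentsWithStats(db.astype(np.uint8))
    for i in range(1,n):
        if s[i,4]>15: q=P[l==i];print("  dab",s[i,4],q.mean(0),q[:,2].max(), (q[:,:2].max(0)+q[:,:2].min(0))/2)
    b=m&(Z>.009)&(Z<.018)&(np.hypot(X-.489,Y+.0825)>.08)
    k=cv2.morphologyEx(b.astype(np.uint8),cv2.MORPH_OPEN,np.ones((3,3)));f=P[k>0]
    c,sz,a=cv2.minAreaRect((f[:,:2]*1000).astype(np.float32)); print(" base",c,sz,a)
for src in ("w_rack","top0"):
    z=np.load(src+".npz");P=z['P'];r=z['r'].astype(int)
    X,Y,Z=P[...,0],P[...,1],P[...,2]; m=(z['d']>0)&(X>.42)&(X<.65)&(Y<-.24)&(Y>-.44)
    dark=r.max(-1)<(55 if src=="w_rack" else 25)
    rng=np.random.default_rng(0); b=P[m&(Z>.07)&(Z<.145)&~dark]; best=(0,)
    for _ in range(500):
        q=b[rng.choice(len(b),3,0)]; nn=np.cross(q[1]-q[0],q[2]-q[0]); L=np.linalg.norm(nn)
        if L<1e-5: continue
        nn/=L; ins=np.abs((b-q[0])@nn)<.002
        if ins.sum()>best[0]: best=(ins.sum(),ins)
    q=b[best[1]]; c=q.mean(0); nn=np.linalg.svd(q-c,full_matrices=0)[2][2]; nn*=np.sign(nn[2])
    print(src,"board n",nn,"tilt",np.degrees(np.arccos(nn[2])),"az",np.degrees(np.arctan2(nn[1],nn[0])),"c",c,len(q))
    # board in plane rect
    ex=np.cross([0,0,1],nn);ex/=np.linalg.norm(ex);ey=np.cross(nn,ex)
    uv=np.c_[(q-c)@ex,(q-c)@ey].astype(np.float32)*1000
    rc=cv2.minAreaRect(uv);print(" rect",rc,"centre", c+(ex*rc[0][0]+ey*rc[0][1])/1000)
    hgt=(P-c)@nn; g=P[m&(hgt>.012)&(hgt<.06)]; gu=np.c_[(g-c)@ex,(g-c)@ey,(g-c)@nn]*1000
    print(" grip along ex/ey/n pct",np.percentile(gu,[2,50,98],axis=0),len(g),"ex",ex,"ey",ey)
    t=g[gu[:,2]>41]; 
    if len(t)>5: tu=gu[gu[:,2]>41]; print(" top face",tu.min(0),tu.max(0),tu.mean(0),len(t)); print(" rect",cv2.minAreaRect(tu[:,:2].astype(np.float32)))
```

```text
w_tray handle 818 (541.0665893554688, 141.96189880371094) (82.27865600585938, 32.20562744140625) 80.05362701416016 0.14904988996153665
 handle dir deg 77.45079230180282 mean [0.5434 0.1405 0.149 ]
 floor 6250 (516.1139526367188, 17.700439453125) (150.31517028808594, 104.44357299804688) 77.42234802246094 0.1264464582397067
 plane [ 0.0011 -0.0008  0.126 ]
 pot rim [ 0.4898 -0.0793  0.0685] 519
  dab 388 [ 0.5784 -0.0209  0.1374] 0.13993257909315843 [ 0.5807 -0.0203]
  dab 285 [ 0.5307 -0.0183  0.1362] 0.13981899581526475 [ 0.5305 -0.0186]
  dab 326 [ 0.477  -0.0156  0.1355] 0.13915450654626754 [ 0.4768 -0.0159]
  dab 348 [0.4436 0.0095 0.1373] 0.13993042185997023 [0.4406 0.0106]
  dab 299 [0.5478 0.0188 0.1362] 0.13996530245979116 [0.548  0.0185]
  dab 250 [0.4908 0.0372 0.1347] 0.13808160230758543 [0.4907 0.0377]
 base (505.192626953125, -31.1358642578125) (259.51934814453125, 190.24131774902344) 77.49349975585938
top0 handle 408 (534.86328125, 127.83007049560547) (111.2395248413086, 58.02217102050781) 50.3961067199707 0.14907184187639755
 handle dir deg 75.83070322134294 mean [0.542
[... 1333 characters left out ...]
9228057861328, 17.27082061767578), 0.28957509994506836)
top0 board n [ 0.0472 -0.4081  0.9117] tilt 24.255799236526396 az -83.40461803519416 c [ 0.5344 -0.3344  0.1137] 1227
 rect ((1.3983840942382812, -10.535690307617188), (172.18894958496094, 104.05059051513672), 0.1795663982629776) centre [ 0.5369 -0.3438  0.1094]
 grip along ex/ey/n pct [[-42.8168 -17.7767  12.866 ]
 [  0.3256  -4.4045  36.8863]
 [ 44.1561  -0.0286  47.3913]] 633 ex [ 0.9934  0.1149 -0.    ] ey [-0.1047  0.9057  0.4108]
 top face [-43.1843 -20.6812  41.0328] [46.5755 -1.0852 49.1143] [ 0.1376 -9.7859 44.2857] 242
 rect ((1.6996345520019531, -10.853516578674316), (19.468006134033203, 89.74251556396484), 89.81283569335938)
```

```bash
cat >> h.py <<'E'
az=np.radians(77.47); EX=np.array([np.cos(az),np.sin(az),0]); EY=np.array([-np.sin(az),np.cos(az),0]); EZ=np.array([0,0,1.])
PIV=np.array([.5052,-.031,.125])+.02*EX
def tray(t): # rotation, columns tray axes
    return np.c_[np.cos(t)*EX+np.sin(t)*EZ, EY, -np.sin(t)*EX+np.cos(t)*EZ]
def handle(t,s=1,back=.019):
    A=tray(t); g=PIV+A@[.160,0,.016]
    R=np.c_[s*A[:,0],-s*A[:,1],-A[:,2]]
    return g+R[:,2]*back,R
ra=np.radians(-83.9); RN=np.array([np.sin(np.radians(25))*np.cos(ra),np.sin(np.radians(25))*np.sin(ra),np.cos(np.radians(25))])
RX=np.cross([0,0,1],RN); RX/=np.linalg.norm(RX); RY=np.cross(RN,RX)
HOME=np.array([.5383,-.3546,.1286])
TIPOFF=.015   # TCP beyond grip centre towards blade
def rackpose(s=1,up=0.):
    R=np.c_[s*RX,-s*RY,-RN]; return HOME+RN*(up-TIPOFF),R
def scrape(x,y=0,z=0,t=.61,lean=0,s=1):
    # spatula edge at tray (x,y,z); lean>0: grip leans to +tray x
    A=tray(t); n=np.cos(lean)*A[:,2]+np.sin(lean)*A[:,0]; f=np.cross(n,-A[:,1]) # across
    R=np.c_[-s*A[:,1],-s*np.cross(n,-A[:,1]),-n]
    return PIV+A@[x,y,z]+n*(.0875-TIPOFF),R
E
python3 - <<'E'
from h import *
np.set_printoptions(precision=1,suppress=True)
for s in (1,-1):
    for n,p in [("h0",handle(0,s)),("h35",handle(.61,s)),("rk",rackpose(s)),("rk+",rackpose(s,.12))]+[(f"s{x}{l}",scrape(x/1000,lean=np.radians(l),z=.0,s=s)) for x in (95,-55) for l in (-20,0,20)]:
        q=robot.ik(*p); print(s,n,p[0].round(3),np.linalg.det(p[1]).round(2),q)
E
```

```text
1 h0 [0.5 0.1 0.1] 1.0 [ 34.8  15.3 -21.6   0.  -53.  132.7]
1 h35 [0.5 0.1 0.2] 1.0 None
1 rk [ 0.5 -0.3  0.1] 1.0 [-28.6  33.3  10.1 -20.5 -82.2 130.3]
1 rk+ [ 0.5 -0.4  0.2] 1.0 [-31.7  32.4  22.9 -19.6 -96.1 128.4]
1 s95-20 [0.5 0.  0.2] 1.0 [-21.5  16.4  -8.6 -54.6 -82.7 115.5]
1 s950 [0.5 0.  0.2] 1.0 [ -4.1   7.  -10.2 -36.8 -71.1  93.3]
1 s9520 [0.5 0.  0.2] 1.0 [ 16.1   3.8 -13.6 -14.4 -66.   66.5]
1 s-55-20 [ 0.5 -0.1  0.1] 1.0 [-32.8  27.3  -6.6 -50.4 -85.1 128.6]
1 s-550 [ 0.5 -0.1  0.2] 1.0 [-18.3  15.4 -12.  -37.1 -70.9 110.8]
1 s-5520 [ 0.5 -0.1  0.2] 1.0 [  1.8   8.1 -19.7 -16.9 -59.5  84. ]
-1 h0 [0.5 0.1 0.1] 1.0 [ 34.8  15.3 -21.6   0.  -53.  -47.3]
-1 h35 [0.5 0.1 0.2] 1.0 [  7.    7.9 -12.5 -37.6 -62.4  -3.7]
-1 rk [ 0.5 -0.3  0.1] 1.0 [-28.6  33.3  10.1 -20.5 -82.2 -49.7]
-1 rk+ [ 0.5 -0.4  0.2] 1.0 [-31.7  32.4  22.9 -19.6 -96.1 -51.6]
-1 s95-20 [0.5 0.  0.2] 1.0 [-21.5  16.4  -8.6 -54.6 -82.7 -64.5]
-1 s950 [0.5 0.  0.2] 1.0 [ -4.1   7.  -10.2 -36.8 -71.1 -86.7]
-1 s9520 [0.5 0.  0.2] 1.0 [  16.1    3.8  -13.6  -14.4  -66.  -113.5]
-1 s-55-20 [ 0.5 -0.1  0.1] 1.0 [-32.8  27.3  -6.6 -50.4 -85.1 -51.4]
-1 s-550 [ 0.5 -0.1  0.2] 1.0 [-18.3  15.4 -12.  -37.1 -70.9 -69.2]
-1 s-5520 [ 0.5 -0.1  0.2] 1.0 [  1.8   8.1 -19.7 -16.9 -59.5 -96. ]
```

Run:
```python
from h import *
np.set_printoptions(precision=3,suppress=True)
p,R=handle(0,-1)
robot.move_gripper(.6)
robot.goto(p+[0,0,.07],R); robot.servo_line(p,speed=.1)
robot.move_gripper(0); print("w",robot.read_grip_width()*88,robot.read_force(),robot.read_t())
for t in np.linspace(0,.62,11)[1:]:
    p,R=handle(t,-1); robot.servo_line(p,R,speed=.06)
    print(round(t,3),robot.read_force(),robot.read_position()-p)
print(robot.read_grip_width()*88,robot.read_t())
```

```text
w 23.85878724650722 [-4.836  1.99   5.189] 8.1833
0.062 [-6.087  4.741  2.497] [-0.001  0.     0.   ]
0.124 [-5.681  4.862  2.841] [-0.001  0.     0.   ]
0.186 [-6.551  6.707  2.057] [-0.001  0.     0.   ]
0.248 [-6.614  7.265  2.684] [-0.001  0.     0.   ]
0.31 [-6.36   7.687  2.612] [-0.001  0.     0.   ]
0.372 [-6.252  8.557  2.11 ] [-0.001  0.     0.   ]
0.434 [-5.347  8.927  1.852] [-0.001  0.     0.   ]
0.496 [-6.097 10.228  2.544] [-0.001  0.     0.   ]
0.558 [-6.026 10.233  3.347] [-0.001  0.     0.   ]
0.62 [-2.733 13.926 -2.399] [-0.001  0.001 -0.001]
24.032452479067974 11.35
```

Run:
```python
from h import *
np.set_printoptions(precision=4,suppress=True)
robot.move_gripper(.6); 
robot.servo_line(robot.read_position()-robot.read_tcp_rot()[:,2]*.09,speed=.15)
p,R=rackpose(-1,.12); robot.goto(p,R)
r,d,ci=cam("top");P=pts(d,ci); np.savez("top1.npz",r=r,P=P)
ri=r.astype(int);X,Y,Z=P[...,0],P[...,1],P[...,2]
A=tray(.61); L=(P-PIV)@A
m=(d>0)&(np.abs(L[...,1])<.045)&(L[...,0]>-.04)&(L[...,0]<.1)&(np.abs(L[...,2])<.006)&(ri[...,2]>ri[...,0]*.95)
q=L[m]; print("floor fit in tray frame (slopes x,y, off)",np.linalg.lstsq(np.c_[q[:,:2],np.ones(len(q))],q[:,2],rcond=None)[0],len(q))
robot.servo_line(rackpose(-1,0)[0],speed=.1)
print("before",robot.read_force(),robot.read_t())
robot.move_gripper(0); print("w",robot.read_grip_width()*88,robot.read_force(),robot.read_position()-rackpose(-1,0)[0])
r,d=robot.grab_frame("scene"); cv2.imwrite("pics/s1.png",np.clip(cv2.resize(r[150:420,100:380],None,fx=2.1,fy=2.1)[:,:,::-1]*1.4,0,255).astype(np.uint8))
```

```text
floor fit in tray frame (slopes x,y, off) [-0.0017 -0.0028  0.0006] 1220
before [ 0.2025 -0.573  -0.1995] 15.925
w 18.06631736778376 [ 0.2483 -0.4131 -0.3382] [ 0.     -0.0001  0.    ]
```

View pics/s1.png

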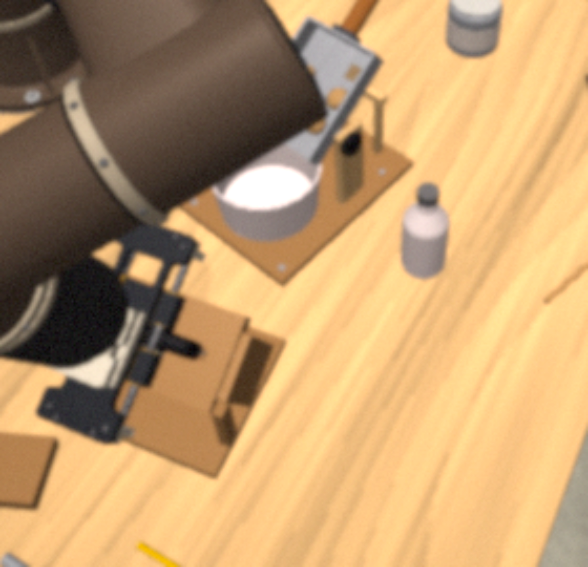

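Run:
```python
from h import *
np.set_printoptions(precision=3,suppress=True)
L=np.radians(8); A=tray(.61)
robot.servo_line(rackpose(-1,.10)[0],speed=.12); print(robot.read_force())
robot.servo_line(robot.read_position()+[0,0,.10],speed=.2)
p,R=scrape(.085,0,.09,lean=L,s=-1); robot.goto(p,R)
print("w",robot.read_grip_width()*88,robot.read_t())
r,d=robot.grab_frame("scene"); cv2.imwrite("pics/s2.png",np.clip(cv2.resize(r[60:330,100:380],None,fx=2.1,fy=2.1)[:,:,::-1]*1.4,0,255).astype(np.uint8))
robot.servo_line(scrape(.085,0,.012,lean=L,s=-1)[0],speed=.1); robot.dwell(.2)
f0=robot.read_force(); print("f0",f0, "local",A.T@f0)
for z in np.arange(.008,-.0041,-.001):
    robot.servo_line(scrape(.085,0,z,lean=L,s=-1)[0],speed=.02); robot.dwell(.05)
    f=A.T@(robot.read_force()-f0); print(round(z,4),f)
    if f[2]>1.5: break
print(robot.read_t())
```

```text
[ 0.023 -0.176 -1.179]
w 17.866740951388813 19.625
f0 [-0.338  0.074 -0.525] local [-0.301  0.346 -0.43 ]
0.008 [-0.726 -0.767 -0.561]
0.007 [-0.363 -0.506 -0.633]
0.006 [-0.398  0.051 -0.164]
0.005 [-0.231 -1.587 -1.329]
0.004 [-0.537  0.01  -0.602]
0.003 [-0.613 -0.258 -0.849]
0.002 [-0.248 -0.252 -0.505]
0.001 [-1.126 -0.022 -0.023]
0.0 [0.574 0.655 1.983]
23.6083
```

View pics/s2.png

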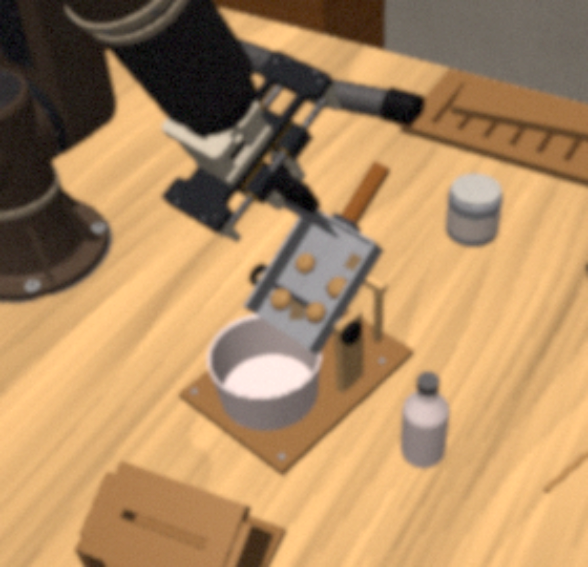

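Run:
```python
from h import *
np.set_printoptions(precision=2,suppress=True)
L=np.radians(8); A=tray(.61)
for x in [.07,.055,.04,.025,.01,-.005,-.02,-.035,-.047,-.055]:
    robot.servo_line(scrape(x,0,.0007,lean=L,s=-1)[0],speed=.04)
    print(x,A.T@robot.read_force())
robot.dwell(.3)
r,d=robot.grab_frame("scene"); cv2.imwrite("pics/s3.png",np.clip(cv2.resize(r[120:330,130:380],None,fx=2.3,fy=2.3)[:,:,::-1]*1.4,0,255).astype(np.uint8))
print(robot.read_grip_width()*88,robot.read_t())
```

```text
0.07 [-0.61 -1.03 -0.55]
0.055 [-0.4   0.48 -0.32]
0.04 [-0.52 -0.83 -1.83]
0.025 [-0.2  -0.49 -0.25]
0.01 [-0.39  0.44 -1.02]
-0.005 [-1.29  0.52 -1.54]
-0.02 [-0.73 -0.14 -0.43]
-0.035 [-0.22 -0.12 -1.7 ]
-0.047 [-0.57  0.09 -0.79]
-0.055 [-0.55  0.04 -0.56]
17.735546457052916 28.9583
```

View pics/s3.png

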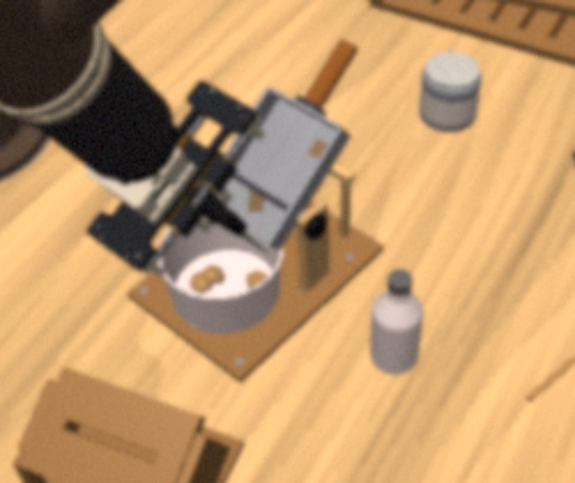

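Run:
```python
from h import *
np.set_printoptions(precision=2,suppress=True)
robot.servo_line(robot.read_position()+tray(.61)[:,2]*.09,speed=.15)
p,R=rackpose(-1,.10); robot.goto(p+[0,0,.09],R); 
r,d=robot.grab_frame("top"); np.savez("top2.npz",r=r)
cv2.imwrite("pics/t2.png",np.clip(cv2.resize(r[180:320,190:480],None,fx=2.7,fy=2.7,interpolation=2)[:,:,::-1]*1.6,0,255).astype(np.uint8))
robot.servo_line(p,speed=.12); robot.dwell(.2); f0=robot.read_force(); print("f0",f0)
for up in [.08,.07,.06,.05,.04,.03,.02,.01,.005,.002]:
    robot.servo_line(rackpose(-1,up)[0],speed=.05)
    f=robot.read_force()-f0; print(up,f)
    if np.linalg.norm(f)>8: print("STOP");break
print(robot.read_t())
```

```text
f0 [-0.2  -0.44 -1.42]
0.08 [0.8  0.03 1.25]
0.07 [-0.03 -1.02  0.37]
0.06 [ 0.17 -0.7  -0.08]
0.05 [-0.44 -0.34  0.35]
0.04 [-0.19  0.29  0.45]
0.03 [-0.79  0.25  0.74]
0.02 [ 0.46 -0.1   0.89]
0.01 [-0.55  0.93  0.17]
0.005 [0.03 0.19 0.36]
0.002 [-0.42  0.17  0.77]
35.4
```

View pics/t2.png

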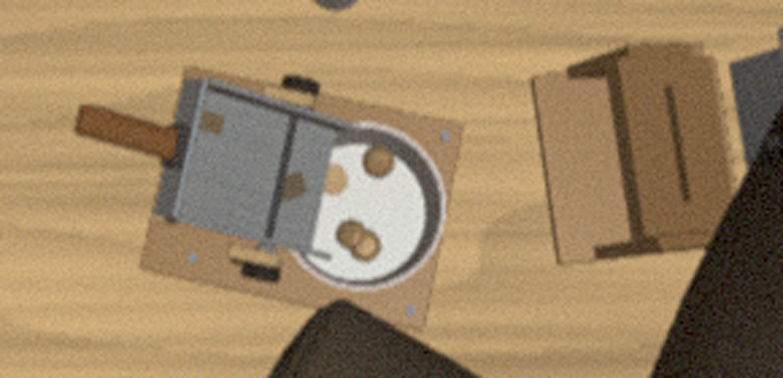

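Run:
```python
from h import *
np.set_printoptions(precision=4,suppress=True)
robot.servo_line(rackpose(-1,0)[0],speed=.02); print(robot.read_force())
robot.move_gripper(.6); 
robot.servo_line(rackpose(-1,.13)[0],speed=.12)
robot.movej([0,0,0,0,-90,0]) if False else robot.goto([.45,-.10,.45],np.array([[0,-1,0],[-1,0,0],[0,0,-1.]]))
r,d,ci=cam("top"); P=pts(d,ci); robot.dwell(.2)
W=np.eye(4);W[:3,:3]=robot.read_tcp_rot();W[:3,3]=robot.read_position()
# same analysis as at the start, now vs then, scene camera
r,d,ci=cam("scene"); P1=pts(d,ci); P0=np.load("scene0.npz")["P"]
for n,P in (("then",P0),("now",P1)):
    q=(P-HOME)@np.c_[RX,RY,RN]
    g=q[(np.abs(q[...,0])<.07)&(np.abs(q[...,1])<.03)&(q[...,2]>-.010)&(q[...,2]<.06)]
    print(n,len(g),g.mean(0),np.percentile(g,2,axis=0),np.percentile(g,98,axis=0))
cv2.imwrite("pics/s4.png",np.clip(cv2.resize(r[150:390,120:400],None,fx=2.3,fy=2.3)[:,:,::-1]*1.4,0,255).astype(np.uint8))
print(robot.read_t())
```

```text
[-0.0684 -0.5648 -1.4031]
then 412 [ 0.0068 -0.0015  0.0187] [-0.0409 -0.0103 -0.0061] [0.0462 0.0072 0.0246]
now 410 [ 0.0066 -0.0006  0.0189] [-0.0408 -0.0094 -0.0039] [0.0464 0.0081 0.0241]
39.425
```

View pics/s4.png

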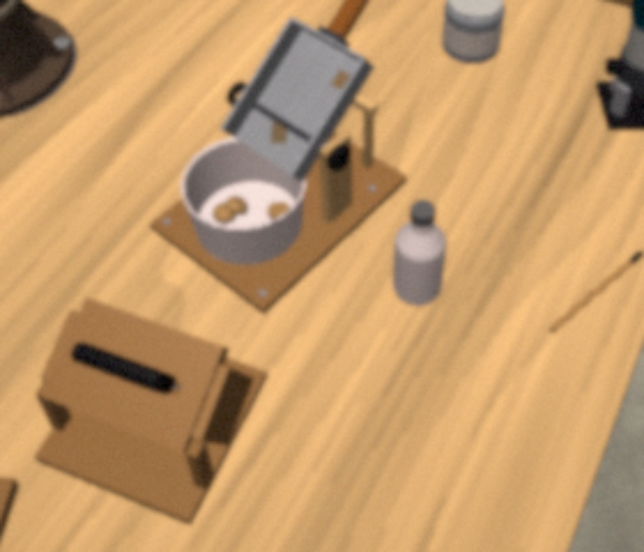

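The spatula is home to within about 1 mm of where it started, the tray is tipped, and the dabs are in the pot. I'm handing the job in.

```bash
python3 -c "
from rig import robot
robot.job_done()"
```

```text
the job is handed in; nothing more can be done
```

The job is done and handed in at about 39 s of the 70 s allowed; the hand-in gives no verdict.

- **Tray:** I lifted it by its handle to the stop. A depth fit of the floor agreed with 0.61 rad to within about 0.2 degrees. The last picture shows it still tipped.
- **Dabs:** I lowered the blade until it touched the floor, with about 2 N of contact, then scraped once from behind the dabs to 10 mm past the lip. The top view afterwards shows all four dabs in the pot and none on the tray or beside the pot.
- **Spatula:** It went back into its slot without jamming, with changes in force under 2 N. A depth comparison with the start puts the grip within about 1 mm of its original position.
- **Bystanders:** In the last picture the pot, tin and glue bottle look upright and undisturbed. I judged this by eye and did not measure it.

No check failed or disagreed. The last view (scene camera) shows only three of the dabs clearly, so the count of four rests on the earlier top view.

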